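# Clamp a glass bottle on a shaker tray with the sliding bar

### The arm

A 6-joint arm with a two-finger parallel gripper is mounted at the origin on the work surface. World frame = base frame: x ahead of the robot, y to its left, z up, the work surface at z = 0. Lengths are in m, angles in rad, forces in N, time in s.
With the tool pointing down it reaches from about 0.325 to 0.925 m from the base axis. Payload 3.1 kg.
Tool frame: the origin (TCP) lies at the very end of the fingers, on their centre line; the grasp point (between the pads) lies env.grip_depth behind it (env.grip_depth is the distance from the TCP to the grasp point, in m); z points along the fingers, y is the direction in which the jaws open and shut (so a half turn about z gives the same grasp; the last joint's range is limited). The gripper opens to 85 mm and grips with 20 to 120 N. Pads are 22 mm wide; open, the fingers measure 114 mm over their backs; the gripper's body (76 mm by 85 mm) begins 54 mm behind the grasp point. The pads swing forward as they close: fully open they stand 13 mm farther back than shut.
Start: joints at [1.117, 0.217, 1.613, -0, 1.311, -0.112], TCP at [0.209, 0.589, 0.231] pointing down, gripper open.
Joint ranges: [-2.75, 2.75], [-0.78, 2.1], [0.31, 2.55], [-1.13, 4.27], [0.13, 2.63], [-2.58, 2.58]. Speed limits (rad/s): [2.79, 2.79, 3.14, 3.14, 3.14, 3.14].

### API

Orientations are given as a unit quaternion [w, x, y, z].
In Python, from rig import env gives the robot as it stands. The module is installed in compiled form; this text tells all that it offers.
- The arm moves only by the tool jog_arm, never from a script. Its arguments are lists of equal length, an entry for each row: "travel": the shift along the tool's x, y, z in cm, a list of three; "dr": the turn, a rotation vector about the tool's x, y, z in degrees, a list of three. A call has 1 to 5 rows; each row shifts and turns the pose as measured when the row begins, along the tool's axes as they then stand; what a row does not reach is not made up. A row lasts 1/12 s, in which the tool goes at most 41.7 mm and 7.16 degrees, less where a joint would pass 70% of its speed; a pose out of reach is approached as far as the arm can. A call with a gripper value outside its range is refused whole. "fingers" is the opening, from -1 (shut) to 1 (fully open), set as the call begins (left out, the last holds). The fingers move at their own pace and stop on an object; "force" is the grip in N (left out, the last holds). Time passes only in rows, so rows that do not move let the fingers close. It gives the time, the measured TCP pose, the force and the opening at its end, in the units of the state.
- env.sense(): the state, without advancing time (a new reading comes with each control period).
- env.camera(name): name is "side" or "top" or "wrist"; returns the picture (480x640x3 uint8, red, green, blue); there is no depth.
- env.calibration(name): a dict with "intrinsics" (3x3 intrinsics, pixels), "k1" (the pictures are not rectified: a ray, as slopes to the right and down, at radius r is drawn at 1 + k1 r^2 times it, then the intrinsics apply), "pose" (4x4, takes a point from camera to world coordinates). Camera axes: x right, y down, z forward; pixel columns grow to the right and rows downward; lengths in m; the calibration is good to about 2 mm. A picture is of the moment at which its call begins: read the wrist's pose just before it. calibration takes no time and is no camera call; for the wrist camera it gives the pose at the moment of the call.
- env.job_done(): hands the job in, once; it reports no verdict.
The state is a dict: "time": time; "joint_positions": joint angles; "qd": joint speeds; "joint_efforts": joint torques, N m; "eef_pos": TCP position; "orientation": TCP orientation; "force": force on the tool from outside, world axes, zero at the start; "ft_torque": the same for the moment, N m; "finger_gap": finger opening in m.
Only numpy, scipy, OpenCV 4.12 (cv2) and the standard library are available. Lean on these libraries where they do the work, as an engineer would, in place of code of your own. Each camera call takes 0.05 s, during which the arm holds its last target. There are 200 camera calls.

### The job

Secure the glass bottle on the shaker tray for its run: free the wing knob on the sliding bar's carriage, slide the bar over until its sprung pad presses the bottle upright against the fence, and lock the knob tight so that the pad stays pressed there. Be gentle with the glass: the pad must never press it with more than about 18 N, and leave everything else on the bench where it stands.

Things in the scene. Friction and masses are not known exactly. Their poses are not given: they have to be found in the camera images.
- tray: Aluminium shaker tray, plate 300 x 340 x 12 mm, fixed to the bench; origin at the centre of its underside, z up. A steel rail runs along its y axis on the side nearer the robot (at x = -85 mm). The bar's carriage slides along the rail; +y is towards the bottle and the fence.
- carriage (a joint): Place of the carriage along the rail in m, 0 to 0.14, growing towards the fence. Slides with about 3 N of drag when the knob is loose, not at all when it is tight. The grey carriage block is 56 x 50 x 32 mm, its top 66 mm above the bench; its bar (16 x 18 mm) reaches 178 mm from the knob's axis in the tray's +x, 31 to 49 mm above the bench.
- knob_grip (a point): Centre of the black wing knob's grip, on the upright knob axis on top of the carriage, 99 mm above the bench. The wing is a flat bar 44 mm long (this point's x axis), 14 mm thick (y) and 42 mm high, from 74 to 116 mm above the bench, over a 44 mm disc. Hold it to turn it and to push the carriage.
- knob: The knob; origin on its axis, 68 mm above the bench. Starts tight; clockwise from above tightens. Stays where left. Friction 0.17 N m, plus 0.1 N m per radian once the clamp grips. Comes free 0.8 to 1.4 rad anticlockwise of its start (differs by tray), tight again 0.75 rad after it starts to grip; its start angle or its stop (0.7 rad clockwise of the start) is always firm. Other stop: 2.6 rad anticlockwise.
- pad: Black rubber pad, 130 x 8 x 26 mm, along the bar's side that faces the fence; origin at its face's centre, 40 mm above the bench, 118 mm (tray x) and 30 mm (tray y) from the knob's axis. On springs: gives way up to 9 mm at 2.5 N per mm. If let go while the knob is loose, the springs push the carriage back until only its 3 N drag is left: too little to hold the bottle.
- bottle: Glass bottle with blue cap, 86 mm in diameter and 170 mm tall, about 0.35 kg, standing on the tray between pad and fence; origin at the centre of its underside. Pushed by the pad it slides on the tray with roughly 2 to 5 N until it meets the fence; then a push of 9 to 16 N on the knob in all (drag included) presses it well.
- fence: Fixed aluminium wall on the tray, 180 mm along the tray's x, 12 mm thick, 55 mm high; origin at the middle of the wall's underside. On its side towards the bar it carries a 4 mm face plate that stops the bottle; the plate is set 1 to 8 mm off the wall on screws, differently on every tray (not measured), so the last of the way must be felt.
- shoe: Clamp shoe hidden inside the carriage under the knob, pressed on the rail by the knob; 8 x 24 x 6 mm, origin at the centre of its underside. Only of use for judging how tight the clamp is.
- strip: Steel strip hidden in the top of the rail, 280 mm long, on which the shoe presses; origin at the centre of its top.
- vial: Small glass vial, 28 mm in diameter, 50 mm tall, standing on the tray beyond the bar's end; bystander; origin under its centre.
- cup: Paper cup, 76 mm wide, 90 mm tall; bystander.
- beaker: Glass beaker, 72 mm wide, 95 mm tall; bystander.
- amber: Amber glass bottle, 60 mm wide, 115 mm tall; bystander.
- reagent: Clear reagent bottle, 70 mm wide, 140 mm tall; bystander.
- brush: Flat brush with a wooden handle, 180 mm long, lying on the bench; bystander.
There are look-alikes about, which are no part of the job. What is shaped like the bottle but red or yellow is not meant.

How it is judged:
On the way, in this order (a step that is already met when the one before it is completed fails the run):
1. the clamp is freed: its shoe presses the rail with less than 2 N (contact force between shoe and strip below 2 N), for 0.1 s.
2. the pad, with the clamp still free, presses the bottle against the fence (more than 1.5 N at the fence, less than 15 N at the shoe) (contact force between bottle and fence above 1.5 N and contact force between shoe and strip below 15 N), for 0.1 s.
At the end, for the whole second after the job is handed in: The knob is locked (shoe presses the rail with more than 35 N), and the pad holds the bottle upright (within 3 degrees) and still against the fence: 3 to 18 N at the pad and more than 1.5 N at the fence (contact force between shoe and strip above 35 N and contact force between bottle and fence above 1.5 N and contact force between bottle and pad between 3 and 18 N and angle between bottle's own z axis and vertical below 0.05 rad and linear speed of bottle below 0.01 m/s); the robot touches nothing.
It fails at once if the pad presses the glass bottle with more than 18 N (contact force between bottle and pad above 18 N).
It fails at once if the bottle is tipped by more than 14 degrees (angle between bottle's own z axis and vertical above 0.25 rad).
It fails at once if a bystander (vial, cup, beaker, amber bottle, reagent bottle or brush) is moved by more than 20 mm (distance of any of vial, cup, beaker, amber, reagent, brush from where it was at the start of the episode above 0.02 m).
It also fails if it takes over 54 s, if anything falls off the work surface, if the arm or the gripper's body presses on something with over 40 N, if the wrist force passes 120 N, or if a joint passes its speed limit or range.

## Working session

There is one attempt and no reset: what is moved stays moved. The work goes in short steps, Python scripts to look and compute and a tool call to move; the robot and the scene stay as the last step left them, time stands still between calls to the robot, and variables do not carry over. Pictures are saved under pics/ and viewed, about 8 in all and at most 12, crops included, and the job is handed in when it is done.

Besides the shell and the picture viewer there is one more tool, called after "Call:" as name(argument=value, ...), one argument or row to a line, values as JSON. jog_arm: Moves the arm, as the interface text tells. Its arguments: {"type":"object","properties":{"travel":{"type":"array"},"dr":{"type":"array"},"fingers":{"type":"number"},"force":{"type":"number"}},"required":["travel","dr"]}

```bash
mkdir -p pics; cat > h.py <<'E'
import numpy as np,cv2
from rig import env
def snap(name,f):
    c=env.calibration(name); im=env.camera(name); cv2.imwrite(f,cv2.cvtColor(im,cv2.COLOR_RGB2BGR)); np.savez(f+'.npz',K=c['intrinsics'],k=c['k1'],T=c['pose']); return im
def pt(f,u,v,z):
    d=np.load(f+'.npz');K=d['K'];k=float(d['k']);T=d['T']
    p=cv2.undistortPoints(np.array([[[u,v]]],float),K,np.array([k,0,0,0,0]))[0,0]
    r=T[:3,:3]@[p[0],p[1],1]; return T[:3,3]+r*(z-T[2,3])/r[2]
def proj(f,P):
    d=np.load(f+'.npz');K=d['K'];k=float(d['k']);T=d['T']
    q=np.linalg.inv(T)@np.append(P,1); x=q[:2]/q[2]; return (K@np.append(x*(1+k*(x@x)),1))[:2]
E
python3 - <<'E'
from h import *
np.set_printoptions(precision=4,suppress=True)
for n in('top','side'):
    snap(n,f'pics/{n}1.png'); c=env.calibration(n); print(n,c['k1'],c['pose'],c['intrinsics'])
print(env.sense(),env.grip_depth)
E
```

```text
top -0.13450348885023602 [[-0.0069 -0.9896  0.1439  0.3993]
 [-0.9999  0.0055 -0.0105 -0.035 ]
 [ 0.0096 -0.144  -0.9895  1.3215]
 [ 0.      0.      0.      1.    ]] [[544.292    0.     316.3525]
 [  0.     544.292  241.0608]
 [  0.       0.       1.    ]]
side 0.003646687171325663 [[ 0.9952 -0.0489  0.0849  0.4618]
 [-0.0962 -0.6555  0.749  -0.9527]
 [ 0.019  -0.7536 -0.6571  0.9199]
 [ 0.      0.      0.      1.    ]] [[558.4415   0.     314.9299]
 [  0.     558.4415 237.9248]
 [  0.       0.       1.    ]]
{'time': 0.1, 'joint_positions': array([ 1.1168,  0.2177,  1.6148,  0.    ,  1.3113, -0.1122]), 'qd': array([-0.0014, -0.0016, -0.003 , -0.0006, -0.0033, -0.0011]), 'joint_efforts': array([ -0.0004, -39.8082, -30.4969,  -0.0002,   0.0043,   0.    ]), 'eef_pos': array([0.2091, 0.5882, 0.2301]), 'orientation': array([-0.0003,  0.1701,  0.9854, -0.0011]), 'force': array([ 0.7623, -0.8538,  0.9948]), 'ft_torque': array([-0.0207,  0.0315,  0.0424]), 'finger_gap': 0.08535962320755337} 0.0187
```

View pics/top1.png

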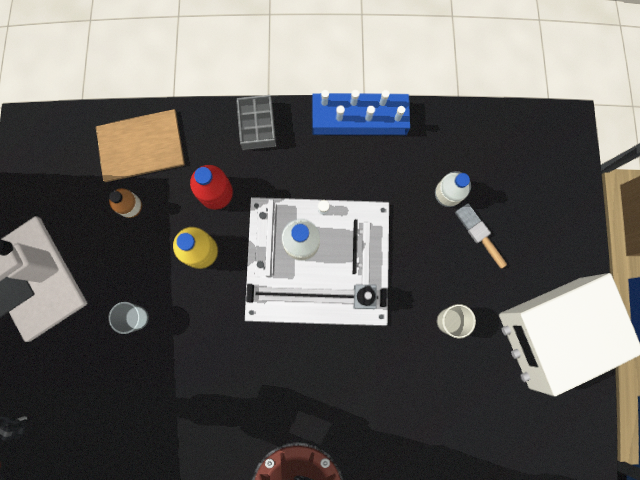

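View pics/side1.png

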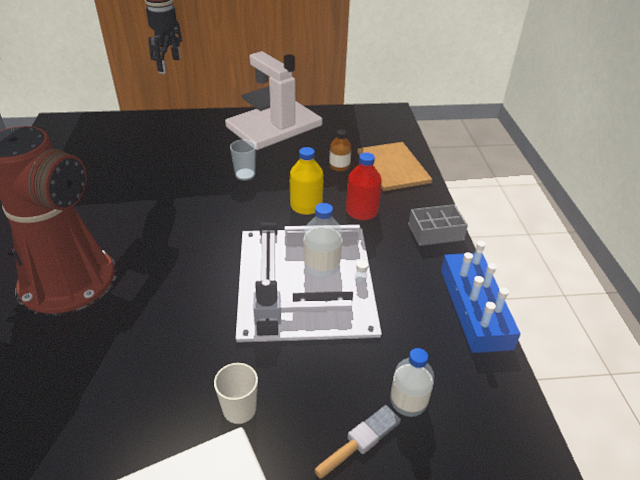

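The top picture shows the tray with corners at about (252,198), (390,202), (387,325) and (245,320). The knob is at (366,296), the bar at x≈360, the bottle cap at (300,233) and the fence at x≈270. Possible mix-ups with the bottle are red (203,180), yellow (190,245) and reagent (455,188). The one I want is the clear bottle standing on the tray at (300,235). I'll check it in a close crop.

```bash
python3 - <<'E'
from h import *
im=cv2.imread('pics/top1.png')
a=cv2.resize(im[190:335,235:400],None,fx=4,fy=4,interpolation=cv2.INTER_CUBIC)
cv2.imwrite('pics/c1.png',a)
f='pics/top1.png'
for n,u,v,z in(('knob',366,295,.1),('c1',252,198,.012),('c2',390,202,.012),('c3',387,325,.012),('c4',245,320,.012),('cap',300,233,.168)): print(n,pt(f,u,v,z).round(4))
E
```

```text
knob [ 0.4541 -0.1584  0.1   ]
c1 [0.6979 0.109  0.012 ]
c2 [ 0.6862 -0.2313  0.012 ]
c3 [ 0.3858 -0.2166  0.012 ]
c4 [0.4001 0.1231 0.012 ]
cap [ 0.5848 -0.0122  0.168 ]
```

View pics/c1.png

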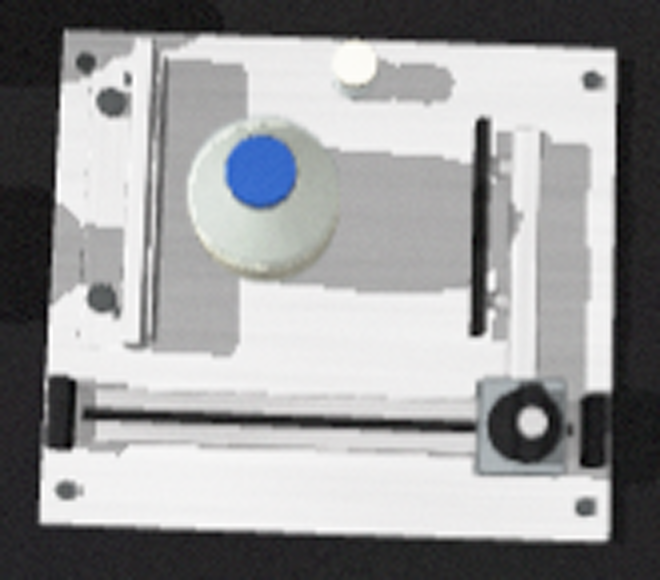

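The crop confirms the choice: a clear bottle with a blue cap on the tray, crop (262,190). The knob disc is at crop (525,425), and I can't make out its wing. The tray yaw is about -2.2°, and the knob at (0.454,-0.158) matches the rail line. Next I move over the knob for a wrist look.

Call:
jog_arm(
  travel=[
    [-2.5, -3.2, 0],
    [-2.5, -3.2, 0],
    [-2.5, -3.2, 0],
    [-2.5, -3.2, 0],
    [-2.5, -3.2, 0],
  ],
  dr=[
    [0, 0, 0],
    [0, 0, 0],
    [0, 0, 0],
    [0, 0, 0],
    [0, 0, 0],
  ],
)

```text
time: 0.52
eef_pos: [0.2716, 0.3947, 0.2248]
orientation: [-0.002, 0.165, 0.986, -0.003]
force: [0.4, -0.7, 0.0]
finger_gap: 0.0848
```

Call:
jog_arm(
  travel=[
    [-2.5, -3.2, 0],
    [-2.5, -3.2, 0],
    [-2.5, -3.2, 0],
    [-2.5, -3.2, 0],
    [-2.5, -3.2, 0],
  ],
  dr=[
    [0, 0, 0],
    [0, 0, 0],
    [0, 0, 0],
    [0, 0, 0],
    [0, 0, 0],
  ],
)

```text
time: 0.93
eef_pos: [0.3355, 0.1966, 0.2228]
orientation: [-0.003, 0.162, 0.987, -0.004]
force: [1.0, 0.5, 0.0]
finger_gap: 0.0852
```

Call:
jog_arm(
  travel=[
    [-2.5, -3.2, 0],
    [-2.5, -3.2, 0],
    [-2.5, -3.2, 0],
    [-2.5, -3.2, 0],
    [-2.5, -3.2, 0],
  ],
  dr=[
    [0, 0, 0],
    [0, 0, 0],
    [0, 0, 0],
    [0, 0, 0],
    [0, 0, 0],
  ],
)

```text
time: 1.35
eef_pos: [0.4007, -0.0014, 0.2226]
orientation: [-0.002, 0.162, 0.987, -0.004]
force: [0.2, 0.7, 0.1]
finger_gap: 0.085
```

Call:
jog_arm(
  travel=[
    [-2.5, -3.2, 0],
    [-2.5, -3.2, 0],
    [-2.5, -3.2, 0],
    [0, 0, -1],
    [0, 0, 0],
  ],
  dr=[
    [0, 0, 0],
    [0, 0, 0],
    [0, 0, 0],
    [0, 0, 0],
    [0, 0, 0],
  ],
)

```text
time: 1.77
eef_pos: [0.4407, -0.1278, 0.2317]
orientation: [-0.002, 0.168, 0.986, -0.004]
force: [0.3, 0.3, 0.5]
finger_gap: 0.085
```

```bash
python3 - <<'E'
from h import *
np.set_printoptions(precision=4,suppress=True)
f='pics/w1.png'; snap('wrist',f); s=env.sense(); print(s['eef_pos'],s['orientation'],s['joint_positions'],s['force'],s['ft_torque'])
print(np.load(f+'.npz')['T'],proj(f,[.454,-.158,.1]))
E
```

```text
[ 0.4401 -0.1273  0.2306] [-0.003   0.167   0.9859 -0.0047] [-0.4279 -0.1468  1.9895 -0.011   1.3023 -1.6603] [ 0.4058 -0.0107 -0.6332] [ 0.0131 -0.0097 -0.0403]
[[ 0.3294  0.8958  0.2983  0.3628]
 [ 0.9442 -0.3096 -0.1125 -0.0976]
 [-0.0085  0.3187 -0.9478  0.3749]
 [ 0.      0.      0.      1.    ]] [281.6396 251.7805]
```

View pics/w1.png

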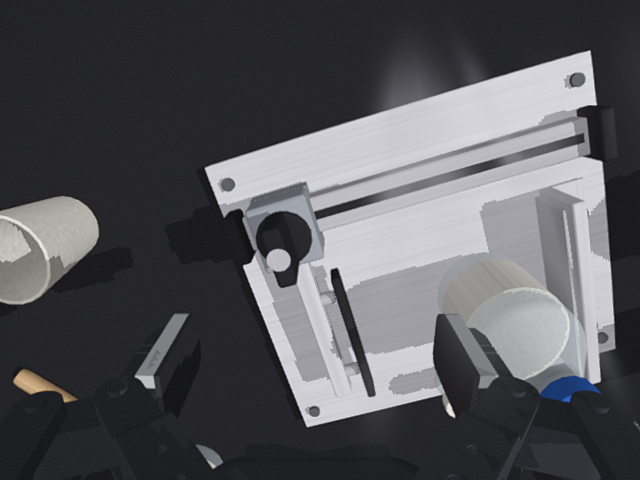

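The wrist view shows the knob disc at (284,240), a white dot at (278,260) and the wing running down towards (288,285). I'll enlarge and brighten that part to get the wing angle.

```bash
python3 - <<'E'
from h import *
im=cv2.imread('pics/w1.png')[170:310,220:360]
im=np.clip(255*(im/255.)**.45,0,255).astype(np.uint8)
cv2.imwrite('pics/c2.png',cv2.resize(im,(560,560),interpolation=cv2.INTER_CUBIC))
E
```

```text
(no output)
```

View pics/c2.png

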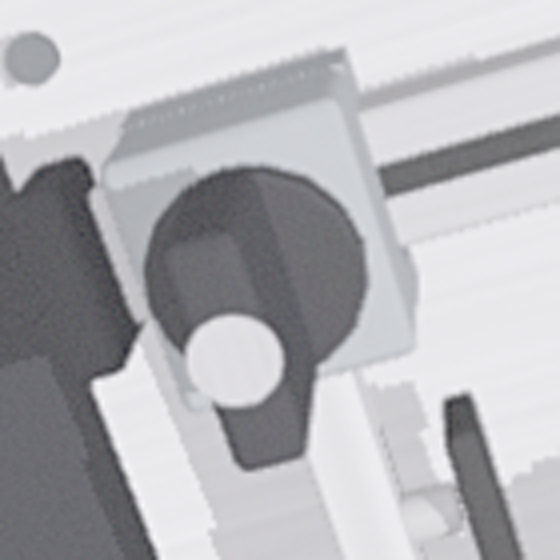

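```bash
python3 - <<'E'
from h import *
f='pics/w1.png'
g=lambda u,v,z: pt(f,220+u/4,170+v/4,z).round(4)
c=g(235,360,.118);print('cap',c)
for n,p,z in(('farL',(165,250),.116),('farR',(235,235),.116),('nearL',(243,470),.116),('nearR',(305,455),.116),('nearR low',(305,455),.09),('discL',(145,270),.074),('discR',(367,270),.074),('discT',(255,167),.074)):
  q=g(*p,z);d=q-c;print(n,q,np.hypot(*d[:2]).round(4),np.degrees(np.arctan2(d[1],d[0])).round(1))
# predicted wing outlines for yaw
for K in ((.4541,-.1584),(c[0],c[1])):
  for a in (0,-10,-20,10,20):
    t=np.radians(a);o=[]
    for sx,sy in((-1,-1),(-1,1),(1,1),(1,-1)):
      x=.022*sx;y=.007*sy
      p=proj(f,[K[0]+x*np.cos(t)-y*np.sin(t),K[1]+x*np.sin(t)+y*np.cos(t),.116]);o.append(((p-[220,170])*4).round(0).tolist())
    print(K,a,o)
E
```

```text
cap [ 0.4529 -0.158   0.118 ]
farL [ 0.4315 -0.1624  0.116 ] 0.0218 -168.4
farR [ 0.4329 -0.1505  0.116 ] 0.0214 159.4
nearL [ 0.4732 -0.1645  0.116 ] 0.0213 -17.8
nearR [ 0.474  -0.1533  0.116 ] 0.0216 12.6
nearR low [ 0.4852 -0.1589  0.09  ] 0.0323 -1.6
discL [ 0.4452 -0.1781  0.074 ] 0.0215 -111.0
discR [ 0.4592 -0.1376  0.074 ] 0.0214 72.8
discT [ 0.4329 -0.1507  0.074 ] 0.0213 159.9
(0.4541, -0.1584) 0 [[149.0, 259.0], [228.0, 232.0], [320.0, 462.0], [244.0, 486.0]]
(0.4541, -0.1584) -10 [[170.0, 247.0], [253.0, 234.0], [300.0, 473.0], [221.0, 484.0]]
(0.4541, -0.1584) -20 [[192.0, 238.0], [277.0, 239.0], [279.0, 481.0], [198.0, 479.0]]
(0.4541, -0.1584) 10 [[132.0, 274.0], [204.0, 235.0], [337.0, 448.0], [267.0, 483.0]]
(0.4541, -0.1584) 20 [[118.0, 292.0], [181.0, 242.0], [351.0, 431.0], [289.0, 478.0]]
(np.float64(0.4529), np.float64(-0.158)) 0 [[149.0, 251.0], [228.0, 225.0], [319.0, 455.0], [244.0, 479.0]]
(np.float64(0.4529), np.float64(-0.158)) -10 [[169.0, 239.0], [252.0, 226.0], [300.0, 466.0], [220.0, 478.0]]
(np.float64(0.4529), np.float64(-0.158)) -20 [[191.0, 231.0], [276.0, 232.0], [278.0, 474.0], [198.0, 473.0]]
(np.float64(0.4529), np.float64(-0.158)) 10 [[132.0, 267.0], [204.0, 228.0], [337.0, 441.0], [267.0, 477.0]]
(np.float64(0.4529), np.float64(-0.158)) 20 [[118.0, 285.0], [181.0, 234.0], [351.0, 424.0], [289.0, 471.0]]
```

The wing is centred at about (0.453,-0.158) with its long axis at about -4° world. The ends measure 21.5 mm from the centre, which agrees with the given size. Joint 6 is at -1.66, so I turn +165° about tool z to leave room for anticlockwise turning.

Call:
jog_arm(
  travel=[
    [0, 0, 0],
    [0, 0, 0],
    [0, 0, 0],
    [0, 0, 0],
    [0, 0, 0],
  ],
  dr=[
    [0, 0, 7.1],
    [0, 0, 7.1],
    [0, 0, 7.1],
    [0, 0, 7.1],
    [0, 0, 7.1],
  ],
)

```text
time: 2.23
eef_pos: [0.4365, -0.1202, 0.227]
orientation: [-0.005, 0.463, 0.887, -0.005]
force: [-0.2, -0.4, 0.3]
finger_gap: 0.0855
```

Call:
jog_arm(
  travel=[
    [0, 0, 0],
    [0, 0, 0],
    [0, 0, 0],
    [0, 0, 0],
    [0, 0, 0],
  ],
  dr=[
    [0, 0, 7.1],
    [0, 0, 7.1],
    [0, 0, 7.1],
    [0, 0, 7.1],
    [0, 0, 7.1],
  ],
)

```text
time: 2.65
eef_pos: [0.4322, -0.1098, 0.2231]
orientation: [-0.006, 0.713, 0.702, -0.007]
force: [0.0, -0.5, 0.5]
finger_gap: 0.0853
```

Call:
jog_arm(
  travel=[
    [0, 0, 0],
    [0, 0, 0],
    [0, 0, 0],
    [0, 0, 0],
    [0, 0, 0],
  ],
  dr=[
    [0, 0, 7.1],
    [0, 0, 7.1],
    [0, 0, 7.1],
    [0, 0, 7.1],
    [0, 0, 7.1],
  ],
)

```text
time: 3.07
eef_pos: [0.4277, -0.0994, 0.2192]
orientation: [-0.007, 0.894, 0.448, -0.01]
force: [-0.9, -1.0, 0.3]
finger_gap: 0.0854
```

Call:
jog_arm(
  travel=[
    [0, 0, 0],
    [0, 0, 0],
    [0, 0, 0],
    [0, 0, 0],
    [0, 0, 0],
  ],
  dr=[
    [0, 0, 7.1],
    [0, 0, 7.1],
    [0, 0, 7.1],
    [0, 0, 7.1],
    [0, 0, 7.1],
  ],
)

```text
time: 3.48
eef_pos: [0.423, -0.0891, 0.2154]
orientation: [-0.006, 0.988, 0.152, -0.014]
force: [0.2, 0.6, 0.3]
finger_gap: 0.085
```

```bash
cat > st.py <<'E'
from h import *
import sys
from scipy.spatial.transform import Rotation as R
np.set_printoptions(precision=4,suppress=True)
s=env.sense();q=s['orientation'];r=R.from_quat([*q[1:],q[0]])
M=r.as_matrix()
print('t',s['time'],'p',s['eef_pos'],'F',s['force'],'M',s['ft_torque'],'gap',s['finger_gap'],'q',s['joint_positions'])
print('yaw y-axis',np.degrees(np.arctan2(M[1,1],M[0,1])),'ztilt',M[:,2])
if len(sys.argv)>3:
    t=np.array([float(a) for a in sys.argv[1:4]]);print('tool travel cm',M.T@(t-s['eef_pos'])*100)
    a=-94 if len(sys.argv)<5 else float(sys.argv[4]); t=np.radians(a); y=np.array([np.cos(t),np.sin(t),0]);z=np.array([0,0,-1.]);T=np.c_[np.cross(y,z),y,z]
    print('tool turn',np.degrees(R.from_matrix(M.T@T).as_rotvec()))
E
python3 st.py .453 -.158 .15
```

```text
t 3.4833 p [ 0.423  -0.0891  0.2154] F [0.1936 0.612  0.3076] M [ 0.031  -0.0502 -0.0317] gap 0.0850176397288039 q [-0.3677 -0.1753  2.0436 -0.0037  1.3035  0.899 ]
yaw y-axis -72.52687733667133 ztilt [-0.0295  0.0075 -0.9995]
tool travel cm [0.9598 7.578  6.397 ]
tool turn [-0.6278  1.636  21.4833]
```

Call:
jog_arm(
  travel=[
    [0.25, 2.5, 0],
    [0.25, 2.5, 0],
    [0.25, 2.5, 0],
    [0, 0, 2],
    [0, 0, 2],
  ],
  dr=[
    [0, 0.5, 7],
    [0, 0.5, 7],
    [0, 0.5, 7],
    [0, 0, 0],
    [0, 0, 0],
  ],
)

```text
time: 3.9
eef_pos: [0.4448, -0.1539, 0.1749]
orientation: [-0.005, 0.999, -0.034, 0.002]
force: [0.4, -0.7, -1.7]
finger_gap: 0.0853
```

```bash
python3 st.py .453 -.158 .13
```

```text
t 3.9 p [ 0.4448 -0.1539  0.1749] F [ 0.4418 -0.7051 -1.7253] M [ 0.0017 -0.0125  0.0004] gap 0.08532717371433199 q [-0.4888 -0.0597  2.0202  0.0108  1.1827  1.146 ]
yaw y-axis -93.90517859907527 ztilt [ 0.0033  0.0096 -0.9999]
tool travel cm [0.8322 0.4019 4.4925]
tool turn [-0.561  -0.1536  0.0941]
```

Call:
jog_arm(
  travel=[
    [0, 0, 0],
    [0, 0, 0],
    [0, 0, 0],
  ],
  dr=[
    [0, 0, 0],
    [0, 0, 0],
    [0, 0, 0],
  ],
)

```text
time: 4.15
eef_pos: [0.4406, -0.1481, 0.1701]
orientation: [-0.008, 0.999, -0.032, -0.003]
force: [-0.1, -0.3, 0.2]
finger_gap: 0.0855
```

```bash
python3 st.py .453 -.158 .13
```

```text
t 4.15 p [ 0.4406 -0.1481  0.1701] F [-0.1149 -0.2944  0.1788] M [-0.0055 -0.0182  0.016 ] gap 0.08554291907347857 q [-0.4826 -0.0594  2.0297  0.0116  1.1841  1.1471]
yaw y-axis -93.63461538312146 ztilt [-0.0064  0.0154 -0.9999]
tool travel cm [1.3313 0.965  3.9904]
tool turn [-0.8574  0.422   0.3685]
```

Call:
jog_arm(
  travel=[
    [0.5, 0.45, 1],
    [0.5, 0.45, 1],
    [0.5, 0.45, 1],
    [0.2, 0.3, 1],
    [0.11, 0.2, 1],
  ],
  dr=[
    [-0.3, 0.1, 0.1],
    [-0.3, 0.1, 0.1],
    [-0.3, 0.1, 0.1],
    [-0.1, 0.1, 0],
    [-0.1, 0.1, 0],
  ],
)

```text
time: 4.57
eef_pos: [0.4637, -0.1687, 0.1222]
orientation: [0.006, 0.999, -0.032, 0.007]
force: [-0.3, -0.4, -0.9]
finger_gap: 0.0856
```

```bash
python3 st.py .453 -.158 .081
```

```text
t 4.5667 p [ 0.4637 -0.1687  0.1222] F [-0.3091 -0.3982 -0.8535] M [ 0.0191 -0.0287  0.0126] gap 0.08558593659224892 q [-0.4885  0.0517  2.0199 -0.0051  1.0523  1.1487]
yaw y-axis -93.66690886895813 ztilt [ 0.0136 -0.0123 -0.9998]
tool travel cm [-1.1944 -1.047   4.0956]
tool turn [ 0.6495 -0.8247  0.3378]
```

Call:
jog_arm(
  travel=[
    [-0.6, -0.5, 0.5],
    [0, 0, 0],
  ],
  dr=[
    [0.3, -0.4, 0.2],
    [0, 0, 0],
  ],
)

```text
time: 4.73
eef_pos: [0.4573, -0.1629, 0.1142]
orientation: [0.002, 0.999, -0.034, 0.002]
force: [-0.3, 0.1, -0.9]
finger_gap: 0.0855
```

Call:
jog_arm(
  travel=[
    [0, 0, 0],
  ],
  dr=[
    [0, 0, 0],
  ],
)

```text
time: 4.82
eef_pos: [0.4572, -0.1628, 0.114]
orientation: [0.002, 0.999, -0.034, 0.002]
force: [-0.5, 0.0, -0.1]
finger_gap: 0.0856
```

Call:
jog_arm(
  travel=[
    [0, 0, 0],
  ],
  dr=[
    [0, 0, 0],
  ],
)

```text
time: 4.9
eef_pos: [0.4571, -0.1626, 0.1139]
orientation: [0.002, 0.999, -0.034, 0.001]
force: [0.2, 0.7, -0.1]
finger_gap: 0.0853
```

```bash
python3 st.py .453 -.158 .081
```

```text
t 4.9 p [ 0.4571 -0.1626  0.1139] F [ 0.2129  0.7043 -0.06  ] M [-0.03    0.0331  0.0089] gap 0.08529349051886766 q [-0.4846  0.0549  2.0346 -0.0033  1.0477  1.1553]
yaw y-axis -93.86696423430611 ztilt [ 0.0026 -0.0046 -1.    ]
tool travel cm [-0.4522 -0.4406  3.2894]
tool turn [ 0.251  -0.1684  0.1334]
```

Call:
jog_arm(
  travel=[
    [-0.3, -0.3, 0.8],
    [-0.15, -0.15, 0.8],
    [0, 0, 0.8],
    [0, 0, 0.6],
    [0, 0, 0],
  ],
  dr=[
    [0.1, -0.1, 0.1],
    [0, 0, 0],
    [0, 0, 0],
    [0, 0, 0],
    [0, 0, 0],
  ],
)

```text
time: 5.32
eef_pos: [0.454, -0.1578, 0.083]
orientation: [0.002, 0.999, -0.035, 0.003]
force: [-1.0, -0.1, -0.2]
finger_gap: 0.0853
```

```bash
python3 st.py .453 -.158 .081
```

```text
t 5.3167 p [ 0.454  -0.1578  0.083 ] F [-0.9565 -0.0875 -0.1909] M [ 0.0079 -0.0243 -0.0206] gap 0.08534760697279692 q [-0.4795  0.0941  2.0623 -0.0022  0.9787  1.1616]
yaw y-axis -93.95622929655838 ztilt [ 0.005  -0.0047 -1.    ]
tool travel cm [-0.0952  0.0265  0.1982]
tool turn [ 0.2465 -0.3019  0.0444]
```

Call:
jog_arm(
  travel=[
    [0, 0, 0.1],
    [0, 0, 0],
    [0, 0, 0],
    [0, 0, 0],
    [0, 0, 0],
  ],
  dr=[
    [0, 0, 0],
    [0, 0, 0],
    [0, 0, 0],
    [0, 0, 0],
    [0, 0, 0],
  ],
  fingers=-1,
  force=60,
)

```text
time: 5.73
eef_pos: [0.4538, -0.1578, 0.0813]
orientation: [0.002, 0.999, -0.035, 0.002]
force: [-0.3, -0.4, 0.6]
finger_gap: 0.0256
```

Call:
jog_arm(
  travel=[
    [0, 0, 0],
    [0, 0, 0],
    [0, 0, 0],
    [0, 0, 0],
    [0, 0, 0],
  ],
  dr=[
    [0, 0, 0],
    [0, 0, 0],
    [0, 0, 0],
    [0, 0, 0],
    [0, 0, 0],
  ],
)

```text
time: 6.15
eef_pos: [0.4538, -0.1606, 0.0819]
orientation: [0.005, 0.999, -0.033, 0.002]
force: [-0.6, -1.7, -2.0]
finger_gap: 0.013
```

```bash
python3 st.py .453 -.158 .081
```

```text
t 6.15 p [ 0.4538 -0.1606  0.0819] F [-0.5837 -1.6687 -1.9676] M [ 0.2093 -0.0738  0.157 ] gap 0.012989019999834086 q [-0.4817  0.0969  2.0618 -0.0081  0.9744  1.1597]
yaw y-axis -93.79009953677597 ztilt [ 0.0044 -0.0099 -0.9999]
tool travel cm [-0.0985 -0.2529  0.0827]
tool turn [ 0.5467 -0.2904  0.2113]
```

Call:
jog_arm(
  travel=[
    [0, 0, 0],
    [0, 0, 0],
    [0, 0, 0],
    [0, 0, 0],
    [0, 0, 0],
  ],
  dr=[
    [0, 0, -6],
    [0, 0, -6],
    [0, 0, -6],
    [0, 0, -6],
    [0, 0, -6],
  ],
  force=80,
)

```text
time: 6.57
eef_pos: [0.4537, -0.1605, 0.0819]
orientation: [0.005, 0.972, 0.235, 0.001]
force: [-0.4, -1.8, -1.4]
finger_gap: 0.0129
```

```bash
python3 st.py .4535 -.1606 .082 -64
```

```text
t 6.5667 p [ 0.4537 -0.1605  0.0819] F [-0.4327 -1.7931 -1.3545] M [ 0.2965  0.0174 -0.1476] gap 0.012856566585056456 q [-0.4825  0.0969  2.0618 -0.0065  0.975   0.6174]
yaw y-axis -62.81070241727324 ztilt [ 0.0045 -0.0084 -1.    ]
tool travel cm [-0.0244  0.0037 -0.0142]
tool turn [ 0.5453 -0.0126  1.1893]
```

Turned 31° with no sideways pull. I continue to about 83°.

Call:
jog_arm(
  travel=[
    [0, 0, 0],
    [0, 0, 0],
    [0, 0, 0],
    [0, 0, 0],
    [0, 0, 0],
  ],
  dr=[
    [0, 0, -6],
    [0, 0, -6],
    [0, 0, -6],
    [0, 0, -6],
    [0, 0, -6],
  ],
)

```text
time: 6.98
eef_pos: [0.4535, -0.1604, 0.0818]
orientation: [0.004, 0.873, 0.487, 0.0]
force: [0.4, -1.3, -1.1]
finger_gap: 0.0129
```

Call:
jog_arm(
  travel=[
    [0, 0, 0],
    [0, 0, 0],
    [0, 0, 0],
    [0, 0, 0],
  ],
  dr=[
    [0, 0, -6],
    [0, 0, -6],
    [0, 0, -6],
    [0, 0, -4],
  ],
)

```text
time: 7.32
eef_pos: [0.4535, -0.1605, 0.0818]
orientation: [0.003, 0.759, 0.651, -0.0]
force: [0.7, -1.4, -1.6]
finger_gap: 0.0128
```

Call:
jog_arm(
  travel=[
    [0, 0, 0],
    [0, 0, 0],
  ],
  dr=[
    [0, 0, 0],
    [0, 0, 0],
  ],
)

```text
time: 7.48
eef_pos: [0.4534, -0.1605, 0.0818]
orientation: [0.003, 0.759, 0.651, -0.001]
force: [0.4, -1.8, -2.1]
finger_gap: 0.0128
```

```bash
python3 st.py .4535 -.1606 .082 -10
```

```text
t 7.4833 p [ 0.4534 -0.1605  0.0818] F [ 0.4419 -1.8086 -2.1149] M [0.2282 0.127  0.1189] gap 0.012847900991405897 q [-0.4841  0.0978  2.061  -0.004   0.9773 -0.3289]
yaw y-axis -8.769272743684123 ztilt [ 0.0034 -0.0055 -1.    ]
tool travel cm [-0.0094  0.0067 -0.0191]
tool turn [0.2417 0.278  1.2301]
```

Past 1.4 rad, so the clamp must be free. Next I slide towards +y, first 4 cm while watching the force, and I estimate where the contacts should come.

Call:
jog_arm(
  travel=[
    [0.5, -0.06, 0],
    [0.8, -0.09, 0],
    [1, -0.12, 0],
    [1, -0.12, 0],
    [0.7, -0.08, 0],
  ],
  dr=[
    [0, 0, 0],
    [0, 0, 0],
    [0, 0, 0],
    [0, 0, 0],
    [0, 0, 0],
  ],
)

```text
time: 7.9
eef_pos: [0.4551, -0.1195, 0.0818]
orientation: [0.005, 0.761, 0.649, -0.002]
force: [0.4, -2.6, -1.4]
finger_gap: 0.0134
```

```bash
python3 st.py .4535 -.1606 .082 -8.8; python3 - <<'E'
from h import *
f='pics/top1.png'
g=lambda u,v,z: pt(f,235+u/4,190+v/4,z).round(4)
print('fence top edge',g(152,50,.055),g(140,345,.055),g(165,60,.055),g(153,345,.055)); print('cap',g(262,172,.168)); print('pad face',g(474,330,.053),g(478,120,.053))
E
```

```text
t 7.9 p [ 0.4551 -0.1195  0.0818] F [ 0.429  -2.5753 -1.3803] M [0.0379 0.1724 0.1434] gap 0.013358606788794506 q [-0.4013  0.0756  2.0852 -0.0087  0.9742 -0.2381]
yaw y-axis -9.071833631325818 ztilt [ 0.0033 -0.0092 -1.    ]
tool travel cm [-4.0859  0.4924  0.0185]
tool turn [ 0.2669  0.4939 -0.273 ]
fence top edge [0.6768 0.0541 0.055 ] [0.5013 0.0603 0.055 ] [0.6707 0.0463 0.055 ] [0.5012 0.0527 0.055 ]
cap [ 0.5848 -0.0133  0.168 ]
pad face [ 0.509  -0.1348  0.053 ] [ 0.6338 -0.1392  0.053 ]
```

Slid 41 mm freely. I expect pad contact in about 38 mm and the fence about 20 mm after that. I go on 28 mm, then slow down.

Call:
jog_arm(
  travel=[
    [0.6, -0.07, 0],
    [0.7, -0.08, 0],
    [0.7, -0.08, 0],
    [0.5, -0.06, 0],
    [0.3, -0.04, 0],
  ],
  dr=[
    [0, 0, 0],
    [0, 0, 0],
    [0, 0, 0],
    [0, 0, 0],
    [0, 0, 0],
  ],
)

```text
time: 8.32
eef_pos: [0.4564, -0.0858, 0.0818]
orientation: [0.005, 0.76, 0.65, -0.001]
force: [0.9, -3.5, -1.2]
finger_gap: 0.0129
```

Call:
jog_arm(
  travel=[
    [0.2, -0.02, 0],
    [0.2, -0.02, 0],
    [0.2, -0.02, 0],
  ],
  dr=[
    [0, 0, 0],
    [0, 0, 0],
    [0, 0, 0],
  ],
)

```text
time: 8.57
eef_pos: [0.4567, -0.0787, 0.0818]
orientation: [0.004, 0.76, 0.65, -0.001]
force: [-0.2, -4.6, -1.4]
finger_gap: 0.0132
```

Call:
jog_arm(
  travel=[
    [0.2, -0.02, 0],
    [0.2, -0.02, 0],
    [0.2, -0.02, 0],
  ],
  dr=[
    [0, 0, 0],
    [0, 0, 0],
    [0, 0, 0],
  ],
)

```text
time: 8.82
eef_pos: [0.4569, -0.0741, 0.0818]
orientation: [0.005, 0.76, 0.65, -0.003]
force: [0.3, -5.0, -0.9]
finger_gap: 0.0126
```

```bash
python3 st.py .4535 -.1606 .082 -8.8
```

```text
t 8.8167 p [ 0.4569 -0.0741  0.0818] F [ 0.3404 -5.0125 -0.9121] M [-0.1774  0.304   0.0145] gap 0.012614365105811032 q [-0.3056  0.06    2.1019 -0.0128  0.9734 -0.1418]
yaw y-axis -8.97637344787618 ztilt [ 0.0029 -0.012  -0.9999]
tool travel cm [-8.5932  1.0134  0.0844]
tool turn [ 0.2681  0.6546 -0.1779]
```

Call:
jog_arm(
  travel=[
    [0.2, -0.02, 0],
    [0.2, -0.02, 0],
    [0.2, -0.02, 0],
  ],
  dr=[
    [0, 0, 0],
    [0, 0, 0],
    [0, 0, 0],
  ],
)

```text
time: 9.07
eef_pos: [0.457, -0.0697, 0.0818]
orientation: [0.006, 0.76, 0.649, -0.004]
force: [0.0, -4.7, -0.5]
finger_gap: 0.013
```

Call:
jog_arm(
  travel=[
    [0.2, -0.02, 0],
    [0.2, -0.02, 0],
  ],
  dr=[
    [0, 0, 0],
    [0, 0, 0],
  ],
)

```text
time: 9.23
eef_pos: [0.4572, -0.0666, 0.0818]
orientation: [0.007, 0.76, 0.649, -0.005]
force: [-0.5, -5.4, -1.2]
finger_gap: 0.0129
```

Call:
jog_arm(
  travel=[
    [0.2, -0.02, 0],
    [0.2, -0.02, 0],
  ],
  dr=[
    [0, 0, 0],
    [0, 0, 0],
  ],
)

```text
time: 9.4
eef_pos: [0.4573, -0.0636, 0.0818]
orientation: [0.007, 0.761, 0.649, -0.005]
force: [0.4, -5.4, -0.0]
finger_gap: 0.0132
```

Call:
jog_arm(
  travel=[
    [0.15, -0.02, 0],
    [0.15, -0.02, 0],
  ],
  dr=[
    [0, 0, 0],
    [0, 0, 0],
  ],
)

```text
time: 9.57
eef_pos: [0.4574, -0.0614, 0.0818]
orientation: [0.008, 0.761, 0.649, -0.006]
force: [-0.1, -5.1, -0.1]
finger_gap: 0.0129
```

```bash
python3 st.py .4535 -.0606 .082 -8.8
```

```text
t 9.5667 p [ 0.4574 -0.0614  0.0818] F [-0.0672 -5.0985 -0.114 ] M [0.0432 0.1729 0.1399] gap 0.012850920888159909 q [-0.2737  0.0579  2.1043 -0.022   0.9733 -0.1034]
yaw y-axis -9.049173664130052 ztilt [ 0.0011 -0.0192 -0.9998]
tool travel cm [ 0.0213 -0.3948 -0.0227]
tool turn [ 0.2308  1.0764 -0.2514]
```

Call:
jog_arm(
  travel=[
    [0.15, -0.02, 0],
    [0.15, -0.02, 0],
  ],
  dr=[
    [0, 0.1, 0],
    [0, 0.1, 0],
  ],
)

```text
time: 9.73
eef_pos: [0.4574, -0.0593, 0.0818]
orientation: [0.007, 0.761, 0.649, -0.005]
force: [0.1, -4.4, -1.8]
finger_gap: 0.0127
```

Call:
jog_arm(
  travel=[
    [0.15, -0.02, 0],
    [0.15, -0.02, 0],
  ],
  dr=[
    [0, 0.1, 0],
    [0, 0.1, 0],
  ],
)

```text
time: 9.9
eef_pos: [0.4575, -0.0574, 0.0818]
orientation: [0.006, 0.761, 0.649, -0.004]
force: [-0.8, -6.7, -1.2]
finger_gap: 0.013
```

Call:
jog_arm(
  travel=[
    [0.15, -0.02, 0],
    [0.15, -0.02, 0],
  ],
  dr=[
    [0, 0.1, 0],
    [0, 0.1, 0],
  ],
)

```text
time: 10.07
eef_pos: [0.4576, -0.0565, 0.0818]
orientation: [0.007, 0.76, 0.649, -0.004]
force: [0.7, -8.4, -2.4]
finger_gap: 0.0128
```

Call:
jog_arm(
  travel=[
    [0.15, -0.02, 0],
  ],
  dr=[
    [0, 0.1, 0],
  ],
)

```text
time: 10.15
eef_pos: [0.4576, -0.0563, 0.0818]
orientation: [0.007, 0.76, 0.649, -0.005]
force: [-0.9, -8.4, -2.2]
finger_gap: 0.0131
```

Call:
jog_arm(
  travel=[
    [0.15, -0.02, 0],
  ],
  dr=[
    [0, 0.1, 0],
  ],
)

```text
time: 10.23
eef_pos: [0.4576, -0.0563, 0.0818]
orientation: [0.008, 0.76, 0.65, -0.005]
force: [-0.8, -8.0, -2.7]
finger_gap: 0.013
```

The fence has been met: at y≈-0.056 the force rises and motion stops, with about 5.5 N per mm of commanded shift. I now press to about 12 N.

Call:
jog_arm(
  travel=[
    [0.2, -0.02, 0],
    [0.22, -0.03, 0],
  ],
  dr=[
    [0, 0, 0],
    [0, 0, 0],
  ],
)

```text
time: 10.4
eef_pos: [0.4576, -0.0555, 0.0818]
orientation: [0.01, 0.76, 0.65, -0.007]
force: [0.3, -10.3, -2.1]
finger_gap: 0.013
```

Call:
jog_arm(
  travel=[
    [0.22, -0.03, 0],
    [0.22, -0.03, 0],
  ],
  dr=[
    [0, 0, 0],
    [0, 0, 0],
  ],
)

```text
time: 10.57
eef_pos: [0.4576, -0.0554, 0.0818]
orientation: [0.013, 0.76, 0.65, -0.01]
force: [-1.4, -11.1, -1.2]
finger_gap: 0.0126
```

```bash
python3 st.py .4535 -.0606 .082 -8.8
```

```text
t 10.5667 p [ 0.4576 -0.0554  0.0818] F [ -1.4117 -11.071   -1.1679] M [-0.6537  0.2794  0.0386] gap 0.01255482117972428 q [-0.252   0.0561  2.1065 -0.0379  0.9697 -0.0757]
yaw y-axis -8.876507773375485 ztilt [ 0.0015 -0.0326 -0.9995]
tool travel cm [-0.5801 -0.3291 -0.0082]
tool turn [ 0.3727  1.8338 -0.0825]
```

Call:
jog_arm(
  travel=[
    [0.25, -0.03, 0],
    [0.25, -0.03, 0],
  ],
  dr=[
    [0, 0.6, 0],
    [0, 0.7, 0],
  ],
)

```text
time: 10.73
eef_pos: [0.4577, -0.0549, 0.0818]
orientation: [0.009, 0.759, 0.651, -0.005]
force: [-0.6, -12.5, -1.6]
finger_gap: 0.0131
```

Call:
jog_arm(
  travel=[
    [0.25, -0.03, 0],
    [0.25, -0.03, 0],
  ],
  dr=[
    [0, 0.7, 0],
    [0, 0.7, 0],
  ],
)

```text
time: 10.9
eef_pos: [0.4577, -0.055, 0.0817]
orientation: [0.004, 0.758, 0.652, 0.001]
force: [0.3, -9.8, -1.6]
finger_gap: 0.0128
```

```bash
python3 st.py .4535 -.0606 .082 -8.8
```

```text
t 10.9 p [ 0.4577 -0.055   0.0817] F [ 0.3486 -9.839  -1.6109] M [-1.4523  0.4014 -0.2275] gap 0.012787712735725864 q [-0.2702  0.0539  2.1085 -0.0033  0.9707 -0.1172]
yaw y-axis -8.657581990685197 ztilt [ 0.0074 -0.0048 -1.    ]
tool travel cm [-0.6209 -0.3265 -0.0255]
tool turn [0.4624 0.2095 0.1416]
```

Call:
jog_arm(
  travel=[
    [0.25, -0.03, 0],
    [0.25, -0.03, 0],
  ],
  dr=[
    [0, 0.2, 0],
    [0, 0.2, 0],
  ],
)

```text
time: 11.07
eef_pos: [0.4577, -0.055, 0.0818]
orientation: [0.005, 0.758, 0.652, 0.001]
force: [-0.2, -10.6, -2.0]
finger_gap: 0.0131
```

Call:
jog_arm(
  travel=[
    [0.24, -0.03, 0],
    [0.24, -0.05, 0],
    [0.23, -0.08, 0],
  ],
  dr=[
    [0, 0.2, 6],
    [0, 0.2, 6],
    [0, 0.2, 6],
  ],
)

```text
time: 11.32
eef_pos: [0.4576, -0.055, 0.0817]
orientation: [0.008, 0.853, 0.522, 0.001]
force: [0.7, -10.0, -2.2]
finger_gap: 0.0129
```

```bash
python3 st.py .4535 -.0606 .082 -27
```

```text
t 11.3167 p [ 0.4576 -0.055   0.0817] F [ 0.72   -9.9894 -2.2034] M [-1.1878  0.4421  0.1635] gap 0.012867672854475857 q [-0.2657  0.0517  2.1109 -0.0114  0.9662  0.2125]
yaw y-axis -27.032728163603274 ztilt [ 0.0099 -0.0124 -0.9999]
tool travel cm [-0.6897 -0.112  -0.0223]
tool turn [ 0.8301  0.3756 -0.0354]
```

Call:
jog_arm(
  travel=[
    [0.23, -0.1, 0],
    [0.21, -0.13, 0],
    [0.2, -0.15, 0],
  ],
  dr=[
    [0.1, 0.2, 6],
    [0.1, 0.2, 6],
    [0.1, 0.2, 6],
  ],
)

```text
time: 11.57
eef_pos: [0.4577, -0.0549, 0.0818]
orientation: [0.01, 0.926, 0.378, 0.002]
force: [0.0, -11.2, -1.6]
finger_gap: 0.0128
```

```bash
python3 st.py .4535 -.0606 .082 -45
```

```text
t 11.5667 p [ 0.4577 -0.0549  0.0818] F [  0.0139 -11.2276  -1.5528] M [-1.1987  0.4064  0.2405] gap 0.012784013708696404 q [-0.263   0.0511  2.1115 -0.0161  0.9647  0.5422]
yaw y-axis -45.6110197210244 ztilt [ 0.0104 -0.0165 -0.9998]
tool travel cm [-0.6962  0.1172 -0.0146]
tool turn [ 1.0944  0.2407 -0.6132]
```

Call:
jog_arm(
  travel=[
    [0.18, -0.17, 0],
    [0.16, -0.19, 0],
    [0.14, -0.2, 0],
  ],
  dr=[
    [0.2, 0.2, 6],
    [0.2, 0.1, 6],
    [0.2, 0.1, 6],
  ],
)

```text
time: 11.82
eef_pos: [0.4577, -0.0549, 0.0818]
orientation: [0.01, 0.975, 0.223, 0.002]
force: [-0.1, -11.0, -1.9]
finger_gap: 0.0133
```

```bash
python3 st.py .4535 -.0606 .082 -64
```

```text
t 11.8167 p [ 0.4577 -0.0549  0.0818] F [ -0.0924 -11.0109  -1.8839] M [-1.0319  0.426   0.2898] gap 0.013256863202434894 q [-0.261   0.0521  2.1104 -0.0197  0.966   0.8706]
yaw y-axis -64.1985201774796 ztilt [ 0.0086 -0.019  -0.9998]
tool travel cm [-0.6245  0.3339 -0.0106]
tool turn [ 1.1954  0.0355 -0.1989]
```

Call:
jog_arm(
  travel=[
    [0.11, -0.21, 0],
    [0.09, -0.22, 0],
    [0.06, -0.23, 0],
    [0.04, -0.23, 0],
    [0.02, -0.23, 0],
  ],
  dr=[
    [0.2, 0.1, 6],
    [0.2, 0, 6],
    [0.2, 0, 6],
    [0.2, 0, 6],
    [0.2, 0, 6],
  ],
)

```text
time: 12.23
eef_pos: [0.4577, -0.0548, 0.0819]
orientation: [0.012, 0.999, -0.045, 0.003]
force: [-1.7, -10.3, -1.4]
finger_gap: 0.0131
```

```bash
python3 st.py .4535 -.0606 .082 -94
```

```text
t 12.2333 p [ 0.4577 -0.0548  0.0819] F [ -1.6569 -10.2867  -1.396 ] M [-0.8342  0.3223  0.3229] gap 0.013079075414664085 q [-0.2563  0.0542  2.1081 -0.0279  0.9685  1.4209]
yaw y-axis -95.20496507290726 ztilt [ 0.0047 -0.025  -0.9997]
tool travel cm [-0.3679  0.6137 -0.0009]
tool turn [ 1.4043 -0.3854 -1.2   ]
```

Call:
jog_arm(
  travel=[
    [0, -0.15, 0],
    [-0.01, -0.1, 0],
    [0, 0, 0],
    [0, 0, 0],
  ],
  dr=[
    [0, 0, 5],
    [0, 0, 5],
    [0, 0, 5],
    [0, 0, 0],
  ],
)

```text
time: 12.57
eef_pos: [0.4577, -0.055, 0.0819]
orientation: [0.013, 0.983, -0.183, 0.004]
force: [0.8, -4.0, -1.3]
finger_gap: 0.013
```

```bash
python3 st.py .4535 -.0606 .082 -94; python3 -c "
from h import *
snap('side','pics/side2.png')
im=cv2.imread('pics/side2.png')[190:350,200:400];cv2.imwrite('pics/c3.png',cv2.resize(im,None,fx=3.5,fy=3.5,interpolation=cv2.INTER_CUBIC))"
```

```text
t 12.5667 p [ 0.4577 -0.055   0.0819] F [ 0.7646 -4.0468 -1.2602] M [ 0.5363  0.1121 -0.0003] gap 0.013012240862735605 q [-0.2548  0.0547  2.1076 -0.0314  0.9689  1.702 ]
yaw y-axis -111.11522839555721 ztilt [ 0.0037 -0.0278 -0.9996]
tool travel cm [-0.1894  0.6707  0.0015]
tool turn [  1.5114  -0.5571 -17.1046]
```

View pics/c3.png

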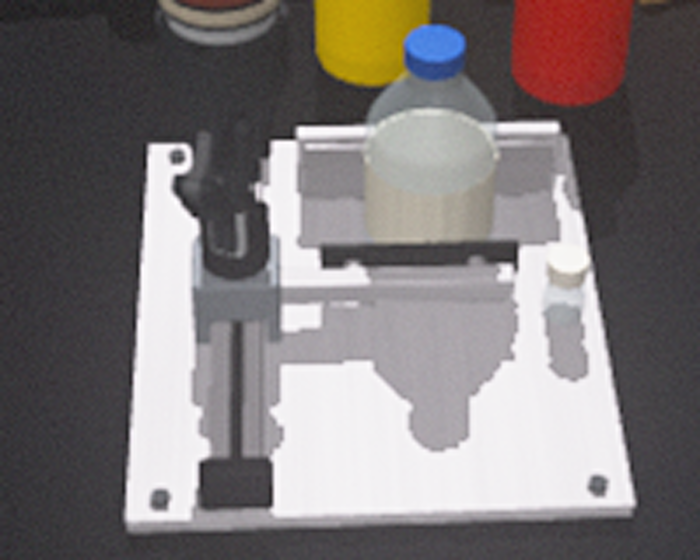

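The bottle stands upright against the fence plate at crop (430,180), with the pad at (420,252) pressed on it. The carriage held its place when I let the push fall off, and the knob is now 17° past its tight start. I open and lift off.

Call:
jog_arm(
  travel=[
    [0, 0, 0],
    [0, 0, 0],
    [0, 0, 0],
    [0, 0, 0],
    [0, 0, 0],
  ],
  dr=[
    [0, 0, 0],
    [0, 0, 0],
    [0, 0, 0],
    [0, 0, 0],
    [0, 0, 0],
  ],
  fingers=0.4,
)

```text
time: 13.03
eef_pos: [0.458, -0.0536, 0.082]
orientation: [0.012, 0.984, -0.179, 0.005]
force: [0.1, 0.5, 0.4]
finger_gap: 0.0596
```

Call:
jog_arm(
  travel=[
    [0, 0, 0],
    [0, 0, 0],
    [0, 0, 0],
  ],
  dr=[
    [0, 0, 0],
    [0, 0, 0],
    [0, 0, 0],
  ],
)

```text
time: 13.28
eef_pos: [0.4582, -0.0531, 0.0822]
orientation: [0.012, 0.984, -0.178, 0.005]
force: [-0.0, 0.5, -0.5]
finger_gap: 0.0598
```

```bash
python3 st.py .4577 -.055 .2 -111
```

```text
t 13.2833 p [ 0.4582 -0.0531  0.0822] F [-0.0062  0.5151 -0.5415] M [-0.0034  0.0243 -0.0251] gap 0.059846095326814314 q [-0.252   0.0538  2.1077 -0.0285  0.9687  1.6933]
yaw y-axis -110.54905008293177 ztilt [ 0.0053 -0.0256 -0.9997]
tool travel cm [  0.1869   0.4582 -11.7689]
tool turn [ 1.2651 -0.8038  0.4598]
```

Free, with the force back to zero. I lift straight up and back away from the bottle (-x).

Call:
jog_arm(
  travel=[
    [0, 0.05, -1.5],
    [0, 0.05, -2.5],
    [0, 0, -3],
    [0, 0, -3],
    [0, 0, -2],
  ],
  dr=[
    [0.3, 0, 0],
    [0.3, 0, 0],
    [0.3, 0, 0],
    [0, 0, 0],
    [0, 0, 0],
  ],
)

```text
time: 13.7
eef_pos: [0.4508, -0.0504, 0.1993]
orientation: [0.003, 0.984, -0.178, -0.003]
force: [0.8, -0.2, 0.8]
finger_gap: 0.0597
```

Call:
jog_arm(
  travel=[
    [0, 0, -1],
    [0, 0, -0.5],
    [0, 0, 0],
    [0, 0, 0],
    [0, 0, 0],
  ],
  dr=[
    [0, 0, 0],
    [0, 0, 0],
    [0, 0, 0],
    [0, 0, 0],
    [0, 0, 0],
  ],
)

```text
time: 14.12
eef_pos: [0.4532, -0.0508, 0.2188]
orientation: [0.003, 0.984, -0.178, 0.002]
force: [0.2, 0.1, -0.5]
finger_gap: 0.0599
```

```bash
python3 st.py; python3 -c "
from h import *
snap('side','pics/side3.png')
a=cv2.imread('pics/side2.png')[190:350,200:400];b=cv2.imread('pics/side3.png')[190:350,200:400]
cv2.imwrite('pics/c4.png',cv2.resize(np.hstack([a,b]),None,fx=2,fy=2,interpolation=cv2.INTER_CUBIC))
c=a[40:,70:];d=b[40:,70:]
print('diff pad/bottle region',cv2.absdiff(a,b)[40:100,80:180].mean())"
```

```text
t 14.1167 p [ 0.4532 -0.0508  0.2188] F [ 0.201   0.1211 -0.5434] M [-0.0061 -0.0387  0.0528] gap 0.059851029589501434 q [-0.2613 -0.1458  2.0114 -0.0069  1.272   1.6689]
yaw y-axis -110.48060001664592 ztilt [ 0.0021 -0.0074 -1.    ]
diff pad/bottle region 1.9576666666666667
```

View pics/side3.png

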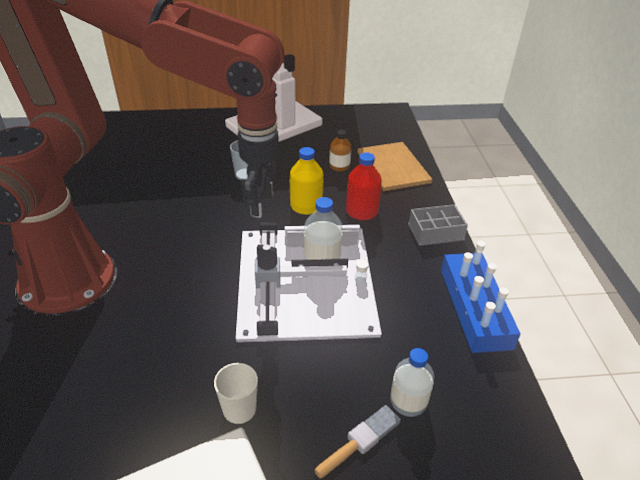

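```bash
python3 -c "
from h import *
for f,u,v in (('pics/side1.png',324,210),('pics/side3.png',324,204.5)): print('cap',pt(f,u,v,.168).round(4))
print(env.job_done())"
```

```text
cap [ 0.5876 -0.005   0.168 ]
cap [0.5897 0.0144 0.168 ]
the job is handed in; nothing more can be done
None
```

The bottle is clamped against the fence with the knob locked, and the job is handed in at about 14 s of the 54 s allowed. No verdict was reported.

**What I did:**
- **Freeing the knob:** I gripped the wing knob and turned it about 85° anticlockwise, past the 1.4 rad where it must be free.
- **Sliding the bar:** I slid the carriage about 106 mm. At y ≈ -0.057 the force rose from about 5 N to 8 N and motion stopped, so the bottle had met the fence.
- **Pressing and locking:** I pressed with 10–12 N in all, which I estimate as 7–9 N at the pad. Holding that push, I turned the knob clockwise to 17° past its tight start angle, then let go.

**Last checks:**
- The carriage stayed within 0.2 mm when the push was eased.
- The bottle cap had moved about 19 mm to y ≈ 0.014, which fits my estimate of about 20 mm to the fence.
- In the last side picture the bottle stands upright against the fence, the bystanders look unmoved, and the gripper is clear with its force reading near zero.

**What I could not check:** The shoe and pad forces cannot be read directly, so they are inferred from the wrist force and the knob angle.

**Oddities:** The tool drifted up to 2 mm per row during the first free turns. It also leaned about 2° in the grip while pressing, which I corrected. Neither disturbed the result that I could see.

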